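# Lock the citrus press's stop screw

### The job

The stop screw of the citrus press has just been set, and the spanner left on its head holds it against the bowl. Swing the lever of the jam nut clockwise (seen from above) until the nut is fully tight, with the spanner still in place so that the screw keeps its setting; then take the spanner off the screw and lay it flat inside the steel tray. Do not knock over or shove aside the coupe glass and the jigger that stand in front of the press.

Things in the scene. Friction and masses are not known exactly. Their poses are not given: they have to be found in the camera images.
- press: Hinged lever citrus press, fixed: grey base 150 mm (x) by 400 mm (y), top 30 mm above the rubber mat; origin under the base's centre, on the mat (6 mm above the table). At its +y end a clevis with the 0.5 m arm thrown open, leaning to +y; in the middle the juicing bowl; at its -y end, 150 mm from the origin, the upright stop screw and its jam nut.
- bowl_rim (a point): Centre of the mouth of the fixed steel juicing bowl (100 mm across, rim 108 mm above the mat, reamer tip 17 mm above this point), standing on a round plinth 128 mm across whose top is 70 mm above the mat.
- screw_head (a point): Centre of the stop screw's square steel head (30 mm square, 20 mm tall; the screw's top is 19 mm above this point), on its vertical axis. Below: a flange 46 mm across, the thread, then the jam nut (hub 44 mm across). It does not move sideways. The screw turns with little effort (0.1 N m), so without the spanner the nut drags it round.
- stop_screw (a joint): How far the stop screw has turned from its setting, rad, positive clockwise from above; 0 at the start.
- jam_nut (a joint): How far the jam nut is turned on the screw, rad, positive clockwise from above; 1.6 is tight (a solid stop), and it starts loose at 0.05 to 0.85. It turns with 0.2 N m (about 2 N at the knob) and stays where it is left.
- nut_knob (a point): Centre of the upright metal knob (26 mm across, 36 mm tall) on the end of the jam nut's lever, 95 mm from the screw's axis, 79 mm above the mat. It travels in a level circle about the screw's axis, clockwise towards the robot until tight; nothing stands in its way. Grip it from above or push it. The lever's rod (11 mm thick) slopes from it down to the nut.
- spanner_mid (a point): Grip point, near the balance, of the loose dark steel open-end spanner (203 mm, 0.3-0.5 kg): middle of its flat handle, 22 mm wide, 12 mm thick. +x points to the handle's free end (115 mm off), -x to the jaw's centre (70 mm off; jaw 62 mm wide) over the screw's head. It rests on the screw's flange and the plinth, stopped by the bowl from turning clockwise, and lifts off straight up 30 mm.
- tray_floor (a point): Centre of the inner floor of the low steel tray, fixed, 10 mm above the table. Inside 258 mm (point x) by 138 mm (point y); rim 16 mm above this floor.
- coupe_mid (a point): Stemmed coupe glass, bystander: 96 mm across, 158 mm tall; this point is on its axis, 80 mm up.
- jigger_mid (a point): Steel double-cone jigger, bystander: 44 mm across, 95 mm tall; this point is on its axis, half-way up.

How it is judged (in metres and radians):
On the way:
1. the jam nut is tight, the screw still at its setting and the spanner still on its head (value of joint jam_nut above 1.5 rad and value of joint stop_screw between -0.3 and 0.3 rad and distance between spanner_mid and screw_head below 0.085 m), for 0.2 s.
At the end, for the whole second after the job is handed in: The jam nut is turned to within 0.1 rad of its tight stop (joint above 1.5), the stop screw is within 0.3 rad of its setting, and the spanner lies flat and at rest on the tray's floor, inside its rim (its handle's middle less than 14 mm above the floor, tilted less than 0.12 rad) (value of joint jam_nut above 1.5 rad and value of joint stop_screw between -0.3 and 0.3 rad and x of spanner_mid in the frame of tray_floor between -0.08 and 0.08 m and y of spanner_mid in the frame of tray_floor between -0.065 and 0.065 m and z of spanner_mid in the frame of tray_floor below 0.014 m and angle between the z axis of spanner_mid and the z axis of tray_floor, either way round below 0.12 rad and linear speed of spanner below 0.02 m/s); the robot touches nothing.
It fails at once if the coupe glass or the jigger is tipped or pushed more than 60 mm (angle between any of coupe_mid, jigger_mid's own z axis and vertical above 0.6 rad or distance of any of coupe_mid, jigger_mid from where it was at the start of the episode above 0.06 m).
It also fails if it takes over 61 s, if anything falls off the work surface, if the arm or the gripper's body presses on something with over 40 N, if the wrist force passes 120 N, or if a joint passes its speed limit or range.

### The arm

A 6-joint arm with a two-finger parallel gripper is mounted at the origin on the work surface. World frame = base frame: x ahead of the robot, y to its left, z up, the work surface at z = 0. Lengths are in m, angles in degrees, forces in N, time in s.
With the tool pointing down it reaches from about 0.3 to 0.75 m from the base axis. Payload 8.5 kg.
Tool frame: the origin (TCP) lies at the very end of the fingers, on their centre line; the grasp point (between the pads) lies 19 mm behind it; z points along the fingers, y is the line along which they close (so a half turn about z gives the same grasp; the last joint's range is limited). The gripper opens to 85 mm and grips with 20 to 120 N. Pads are 22 mm wide; open, the fingers measure 114 mm over their backs; the gripper's body (76 mm by 85 mm) begins 54 mm behind the grasp point. The pads swing forward as they close: fully open they stand 13 mm farther back than shut.
Start: joints at [51.32, 21.807, 74.336, -0, 83.858, -12.336], TCP at [0.244, 0.493, 0.231] pointing down, gripper open.
Joint ranges: [-178.18, 178.18], [-50.72, 133.34], [12.68, 142.11], [-81.47, 261.47], [9.98, 163.14], [-165.26, 165.26]. Speed limits (degrees/s): [136.94, 136.94, 180, 180, 180, 180].

### API

Orientations are given as a 3x3 rotation matrix whose columns are the frame's x, y, z axes.
In Python, from rig import env, imaging gives the robot as it stands. The module is installed in compiled form; this text tells all that it offers.
- The arm moves only by the tool arm_command, never from a script. Its arguments are lists of equal length, an entry for each row: "turn": the turn, a rotation vector about the tool's x, y, z in units of 5 degrees (1.0 is 5 degrees), a list of three; "xyz": the shift along the tool's x, y, z in units of 50 mm (1.0 is 50 mm), a list of three; "claw": the finger opening in mm, from 0 to 85.4. A call has 1 to 12 rows; each row shifts and turns the commanded pose from where the row before left it, along the tool's axes as they then stand; what a row does not reach is not made up. A row lasts 1/10 s, in which the tool goes at most 50 mm and 8.59 degrees, less where a joint would pass 70% of its speed; a pose out of reach is approached as far as the arm can. A call is refused whole if a number of a shift passes 1 or a number of a turn 1, either way. A call with a gripper value outside its range is refused whole. The fingers move at their own pace and stop on an object; "squeeze" is the grip in N (left out, the last holds). Time passes only in rows, so rows that do not move let the fingers close. It gives the time, the measured TCP pose, the force, the opening and the grip force at its end, in the units of the state.
- env.observe(): the state, without advancing time (a new reading comes with each control period).
- imaging.get_image(name): name is "scene" or "top" or "wrist"; returns (picture, depth): 400x640x3 uint8, blue, green, red; 400x640 float32, m along the optical axis (not along the pixel's ray), 0 where there is no reading.
- imaging.camera_info(name): a dict with "camera_matrix" (3x3 intrinsics, pixels), "rvec" (rotation vector, rad) and "tvec" (3), from world to camera coordinates, as OpenCV has them. Camera axes: x right, y down, z forward; pixel columns grow to the right and rows downward; lengths in m; the calibration is good to about 2 mm. A picture is of the moment at which its call begins: read the wrist's pose just before it. camera_info takes no time and is no camera call; for the wrist camera it gives the pose at the moment of the call.
- env.close_job(): hands the job in; it is judged then, once.
The state is a dict: "time_s": time; "q": joint angles; "qvel": joint speeds; "joint_efforts": joint torques, N m; "position": TCP position; "tool_rot": TCP orientation; "ft_force": force on the tool from outside, world axes, zero at the start; "wrist_torque": the same for the moment, N m; "grip_width": finger opening in m; "gripper_force": force on a finger pad.
Only numpy, scipy, OpenCV 4.12 (cv2) and the standard library are available. Lean on these libraries where they do the work, as an engineer would, in place of code of your own. Each camera call takes 0.05 s, during which the arm holds its last target. There are 200 camera calls.

## Working session

There is one attempt and no reset: what is moved stays moved. The work goes in short steps, Python scripts to look and compute and a tool call to move; the robot and the scene stay as the last step left them, time stands still between calls to the robot, and variables do not carry over. Pictures are saved under pics/ and viewed, at most 12 in all, crops included, and the job is handed in when it is done.

Besides the shell and the picture viewer there is one more tool, called after "Emit:" as a command line: name --argument value ..., lists and objects as JSON in quotes. arm_command: Moves the arm, as the interface text tells. Its arguments: {"type":"object","properties":{"turn":{"type":"array"},"xyz":{"type":"array"},"claw":{"type":"array"},"squeeze":{"type":"number"}},"required":["turn","xyz","claw"]}

```bash
mkdir -p pics; cat > h.py <<'E'
import numpy as np, cv2
from rig import env, imaging
def cam(n):
    c=imaging.camera_info(n); K=np.array(c["camera_matrix"]);R=cv2.Rodrigues(np.array(c["rvec"],float))[0];t=np.array(c["tvec"],float).ravel()
    return K,R,t
def cloud(n,save=None):
    K,R,t=cam(n); im,d=imaging.get_image(n)
    if save: cv2.imwrite("pics/"+save,im); np.savez("pics/"+save+".npz",im=im,d=d,K=K,R=R,t=t)
    v,u=np.mgrid[:400,:640]
    p=np.stack([(u-K[0,2])/K[0,0]*d,(v-K[1,2])/K[1,1]*d,d],-1)
    return im,d,(p-t)@R
E
python3 - <<'E'
from h import *
s=env.observe();print(s)
for n in("scene","top"):
    im,d,w=cloud(n,n+"0.png"); np.save(n+"0.npy",w); K,R,t=cam(n);print(n,K[0,0],-R.T@t,R[2])
E
```

```text
{'time_s': 0.0, 'q': array([ 5.13215502e+01,  2.18390215e+01,  7.43835821e+01,  2.69748610e-03,
        8.38590115e+01, -1.23365251e+01]), 'qvel': array([-0.03760384,  0.00960268, -0.01597853, -0.06010696, -0.06930338,
       -0.0461433 ]), 'joint_efforts': array([ 1.65534108e-03, -4.48466206e+01, -2.31281877e+01, -6.41871247e-05,
        4.73960827e-03, -5.82010898e-06]), 'position': array([0.24386211, 0.49265902, 0.23073713]), 'tool_rot': array([[-8.96159573e-01,  4.43730956e-01, -9.26751601e-04],
       [ 4.43731786e-01,  8.96158987e-01, -1.08276529e-03],
       [ 3.50060298e-04, -1.38155962e-03, -9.99998984e-01]]), 'ft_force': array([ 0.01748026,  0.7384449 , -0.59482909]), 'wrist_torque': array([ 0.01504929, -0.02209607,  0.06212938]), 'gripper_force': 0.0, 'grip_width': 0.08560515024492653}
scene 489.02537536642535 [1.37471735 0.21625499 0.68906154] [-0.79474183 -0.28959931 -0.53340196]
top 419.54141462623403 [ 0.40662659 -0.06835471  1.20946525] [ 0.09237952 -0.01324175 -0.99563582]
```

View pics/top0.png

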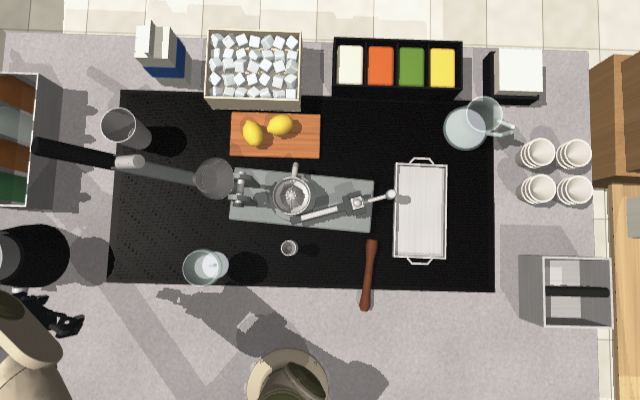

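View pics/scene0.png

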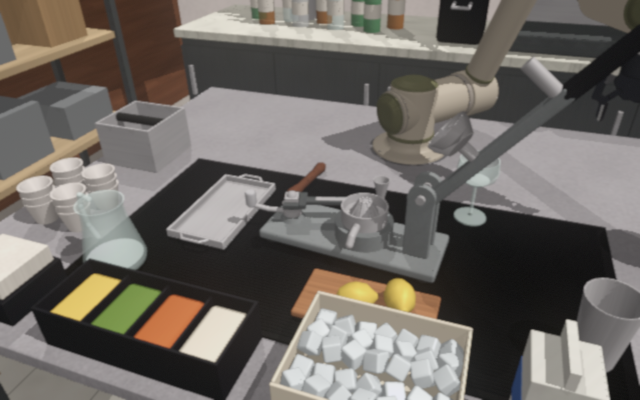

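```bash
python3 - <<'E'
import numpy as np,cv2
w=np.load("top0.npy"); im=cv2.imread("pics/top0.png")
cv2.imwrite("pics/crop0.png",cv2.resize(im[140:290,220:460],None,fx=3.3,fy=3.3,interpolation=cv2.INTER_CUBIC))
for n,(u,v) in dict(screw=(358,202),knob=(392,195),bowl=(292,196),jig=(289,246),coupe=(205,266),handle=(318,214),end=(303,218),tl=(397,165),tr=(445,165),bl=(395,257),br=(445,257),tray=(420,212),mat=(400,280),base_a=(374,181),base_b=(370,232),base_c=(232,169),base_d=(230,219)).items():
    print(n,np.round(np.median(w[v-1:v+2,u-1:u+2].reshape(-1,3),0),4))
# local height map near screw/knob
m=(w[...,2]>0.075)
v,u=np.where(m[180:235,290:410]);P=w[180:235,290:410][m[180:235,290:410]]
k=P[(u+290>383)&(u+290<402)];print("knob pts",k.mean(0),k.min(0),k.max(0),len(k))
b=w[150:270,385:460].reshape(-1,3);b=b[(b[:,2]>0.018)&(b[:,2]<0.035)&(b[:,0]>.2)]
print("tray rim",b.min(0),b.max(0),len(b))
h=cv2.convexHull(b[:,:2].astype(np.float32));print(cv2.minAreaRect(h))
E
```

```text
screw [ 0.5174 -0.177   0.1061]
knob [ 0.5384 -0.267   0.105 ]
bowl [ 0.5256 -0.0034  0.1289]
jig [0.3961 0.0043 0.0614]
coupe [0.3391 0.2171 0.1066]
handle [ 0.4835 -0.0721  0.0892]
end [ 0.4717 -0.0322  0.0875]
tl [ 0.635  -0.2944  0.0276]
tr [ 0.6392 -0.4347  0.0235]
bl [ 0.3729 -0.2933  0.0252]
br [ 0.3765 -0.4326  0.0247]
tray [ 0.5029 -0.3654  0.0091]
mat [ 0.3077 -0.3106  0.0054]
base_a [ 0.5897 -0.2322  0.0054]
base_b [ 0.4417 -0.2227  0.0074]
base_c [0.61   0.1773 0.0052]
base_d [0.4666 0.1758 0.0327]
knob pts [ 0.53552823 -0.25728021  0.13711988] [ 0.40662659 -0.27805327  0.0759714 ] [ 0.55285408 -0.06835471  1.20946525] 90
tray rim [ 0.35287247 -0.43975646  0.01803869] [ 0.65806483 -0.28579448  0.03472475] 843
((0.5057412981987, -0.36270609498023987), (0.15144839882850647, 0.3051437437534332), 89.18875122070312)
```

View pics/crop0.png

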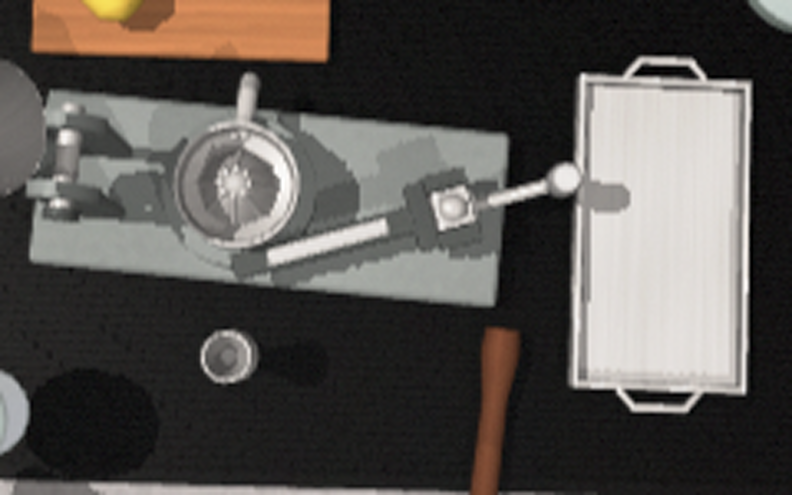

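```bash
cat >> h.py <<'E'
from scipy.spatial.transform import Rotation as Ro
def down(psi):
    a=np.radians(psi); x=np.array([np.cos(a),np.sin(a),0]); z=np.array([0,0,-1.]); return np.stack([x,np.cross(z,x),z],1)
def go(p,psi):
    s=env.observe();R=s["tool_rot"]; T=down(psi)
    print("t",s["time_s"],"pos",np.round(s["position"],4),"F",np.round(s["ft_force"],1),"w",s["grip_width"])
    print(" shift/50mm in current axes",np.round(R.T@(np.array(p)-s["position"])/.05,3)," in target axes",np.round(T.T@(np.array(p)-s["position"])/.05,3))
    print(" turn/5deg",np.round(Ro.from_matrix(R.T@T).as_rotvec(degrees=True)/5,3))
def ray(n,u,v,z,c=None):
    K,R,t=c or cam(n); d=R.T@np.linalg.inv(K)@[u,v,1.]; o=-R.T@t; return o+d*(z-o[2])/d[2]
E
python3 - <<'E'
from h import *
s=ray("top",357.6,202.5,.106);k=ray("top",391,194,.103);e=ray("top",220+237/3.3,140+267/3.3,.089)
print(s,k,e,"knob ang",np.degrees(np.arctan2(*(k-s)[1::-1])),np.linalg.norm((k-s)[:2]),"sp",np.degrees(np.arctan2(*(e-s)[1::-1])),np.linalg.norm((e-s)[:2]))
go([k[0],k[1],.26],103)
E
```

```text
[ 0.51576195 -0.1759143   0.106     ] [ 0.54129049 -0.26477013  0.103     ] [ 0.46313123 -0.0027216   0.089     ] knob ang -73.97048636964075 0.09245033210437227 sp 106.90325711174549 0.1810129987760973
t 0.1 pos [0.2439 0.4927 0.2308] F [-0.7 -0.6  0.3] w 0.08529912958437115
 shift/50mm in current axes [-12.052 -10.937  -0.574]  in target axes [-16.099   2.387  -0.585]
 turn/5deg [-1.5000e-02  3.0000e-03  1.0131e+01]
```

Emit:
arm_command --turn '[[0,0,0],[0,0,0],[0,0,0],[0,0,0],[0,0,0],[0,0,0],[0,0,0],[0,0,0],[0,0,0],[0,0,0],[0,0,0],[0,0,0]]' --xyz '[[0,0,-0.6],[-0.3,-0.27,0],[-0.5,-0.45,0],[-0.5,-0.45,0],[-0.6,-0.55,0],[-0.6,-0.55,0],[-0.6,-0.55,0],[-0.6,-0.55,0],[-0.6,-0.55,0],[-0.6,-0.55,0],[-0.6,-0.55,0],[-0.6,-0.55,0]]' --claw '[85,85,85,85,85,85,85,85,85,85,85,85]'

```text
time_s: 1.3
position: [0.3939, 0.1063, 0.2612]
tool_rot: [[-0.896, 0.444, -0.0], [0.444, 0.896, 0.0], [0.0, -0.0, -1.0]]
ft_force: [0.8, 0.6, 0.2]
grip_width: 0.0851
gripper_force: 0.0
```

Emit:
arm_command --turn '[[0,0,0],[0,0,0],[0,0,0],[0,0,0],[0,0,0],[0,0,0],[0,0,0],[0,0,0],[0,0,0],[0,0,0],[0,0,0],[0,0,0]]' --xyz '[[-0.6,-0.55,0],[-0.6,-0.55,0],[-0.6,-0.55,0],[-0.6,-0.55,0],[-0.6,-0.55,0],[-0.6,-0.55,0],[-0.6,-0.55,0],[-0.5,-0.45,0],[-0.4,-0.35,0],[-0.3,-0.3,0],[-0.2,-0.2,0],[0,0,0]]' --claw '[85,85,85,85,85,85,85,85,85,85,85,85]'

```text
time_s: 2.5
position: [0.5305, -0.2482, 0.2606]
tool_rot: [[-0.896, 0.445, -0.001], [0.445, 0.896, 0.001], [0.001, 0.0, -1.0]]
ft_force: [0.9, 0.8, -0.3]
grip_width: 0.0849
gripper_force: 0.0
```

Emit:
arm_command --turn '[[0,0,0.9],[0,0,1],[0,0,1],[0,0,1],[0,0,1],[0,0,1],[0,0,1],[0,0,1],[0,0,1],[0,0,0.6],[0,0,0],[0,0,0]]' --xyz '[[0,0,0],[0,0,0],[0,0,0],[0,0,0],[0,0,0],[0,0,0],[0,0,0],[0,0,0],[0,0,0],[0,0,0],[0,0,0],[0,0,0]]' --claw '[50,50,50,50,50,50,50,50,50,50,50,50]'

```text
time_s: 3.7
position: [0.5303, -0.2463, 0.2615]
tool_rot: [[-0.28, 0.96, 0.0], [0.96, 0.28, 0.0], [0.0, 0.0, -1.0]]
ft_force: [-0.2, -0.3, -0.2]
grip_width: 0.0499
gripper_force: 0.0
```

```bash
python3 - <<'E'
from h import *
go([.541,-.266,.066],104.5)
im,d,w=cloud("wrist","w1.png"); np.save("w1.npy",w)
E
```

```text
t 3.7 pos [ 0.5303 -0.2463  0.2615] F [-0.2 -0.3 -0.2] w 0.04989563153926783
 shift/50mm in current axes [-0.439  0.094  3.91 ]  in target axes [-0.435  0.108  3.91 ]
 turn/5deg [ 0.001 -0.001  0.356]
```

View pics/w1.png

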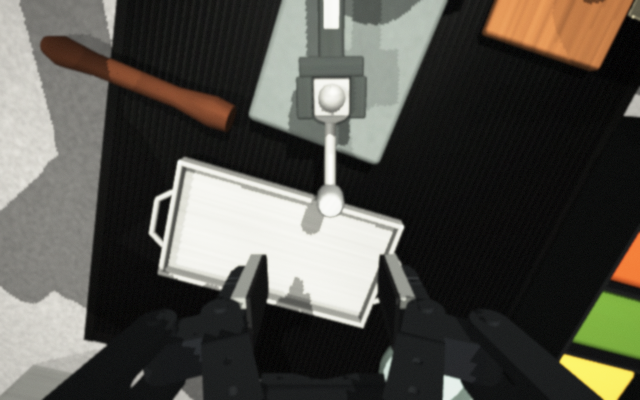

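```bash
python3 - <<'E'
from h import *
k=ray("wrist",330.5,201,.103);s=ray("wrist",332,97.5,.106);j=ray("wrist",330.5,20,.089)
print(k,s,j,np.linalg.norm((k-s)[:2]),np.degrees(np.arctan2(*(k-s)[1::-1])),np.degrees(np.arctan2(*(j-s)[1::-1])))
a=np.load("w1.npy");print(a[201,330],a[97,332],a[15,330])
E
```

```text
[ 0.54244394 -0.260963    0.103     ] [ 0.51748208 -0.17342979  0.106     ] [ 0.49918701 -0.11540095  0.089     ] 0.09102284305863954 -74.08343454527032 107.4987852095277
[ 0.54184718 -0.26055355  0.10421095] [ 0.51731856 -0.17286894  0.10583655] [ 0.49771473 -0.11207735  0.09044165]
```

Emit:
arm_command --turn '[[0,0,0],[0,0,0],[0,0,0],[0,0,0],[0,0,0],[0,0,0],[0,0,0],[0,0,0],[0,0,0],[0,0,0]]' --xyz '[[-0.2,0.07,0.3],[-0.21,0.07,0.6],[0,0,0.6],[0,0,0.6],[0,0,0.5],[0,0,0.4],[0,0,0.3],[0,0,0.3],[0,0,0.25],[0,0,0]]' --claw '[50,50,50,50,50,50,50,50,50,50]'

```text
time_s: 4.75
position: [0.5421, -0.2645, 0.0664]
tool_rot: [[-0.278, 0.96, -0.003], [0.96, 0.278, 0.002], [0.003, -0.002, -1.0]]
ft_force: [-0.3, -0.3, -0.6]
grip_width: 0.0497
gripper_force: 0.0
```

Emit:
arm_command --turn '[[0,0,0],[0,0,0],[0,0,0],[0,0,0],[0,0,0]]' --xyz '[[0,0,0],[0,0,0],[0,0,0],[0,0,0],[0,0,0]]' --claw '[30,30,30,30,30]' --squeeze 40

```text
time_s: 5.25
position: [0.543, -0.2649, 0.0692]
tool_rot: [[-0.278, 0.96, 0.0], [0.96, 0.278, -0.0], [-0.001, 0.0, -1.0]]
ft_force: [0.1, 0.0, -0.5]
grip_width: 0.0302
gripper_force: 0.0
```

```bash
python3 - <<'E'
from h import *
go([.5425,-.264,.066],106);print(env.observe()["gripper_force"])
im,d,w=cloud("wrist","w2.png")
E
```

```text
t 5.25 pos [ 0.543  -0.2649  0.0692] F [ 0.1  0.  -0.5] w 0.03016757441147817
 shift/50mm in current axes [ 0.019 -0.004  0.063]  in target axes [ 0.019 -0.004  0.063]
 turn/5deg [0.004 0.006 0.032]
0.0
```

View pics/w2.png

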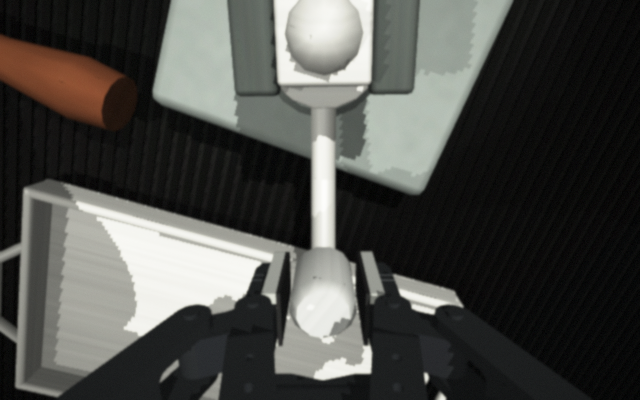

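Emit:
arm_command --turn '[[0,0,0.5],[0,0,0.5],[0,0,1],[0,0,1],[0,0,1],[0,0,1],[0,0,1],[0,0,1],[0,0,0.5],[0,0,0]]' --xyz '[[0.002,-0.083,0],[0.002,-0.083,0],[0.007,-0.166,0],[0.007,-0.166,0],[0.007,-0.166,0],[0.007,-0.166,0],[0.007,-0.166,0],[0.007,-0.166,0],[0.002,-0.083,0],[0,0,0]]' --claw '[30,30,30,30,30,30,30,30,30,30]'

```text
time_s: 6.3
position: [0.4816, -0.262, 0.069]
tool_rot: [[0.364, 0.931, 0.0], [0.931, -0.364, -0.0], [-0.0, 0.0, -1.0]]
ft_force: [-0.7, 0.2, 0.7]
grip_width: 0.0297
gripper_force: 0.0
```

Emit:
arm_command --turn '[[0,0,0.5],[0,0,0.5],[0,0,0.5],[0,0,0.5],[0,0,0]]' --xyz '[[0.002,-0.083,0],[0.002,-0.083,0],[0.002,-0.083,0],[0.002,-0.083,0],[0,0,0]]' --claw '[30,30,30,30,30]'

```text
time_s: 6.8
position: [0.467, -0.2548, 0.069]
tool_rot: [[0.519, 0.854, 0.0], [0.854, -0.519, -0.0], [-0.0, 0.0, -1.0]]
ft_force: [-0.4, 0.4, -0.3]
grip_width: 0.0299
gripper_force: 0.0
```

Emit:
arm_command --turn '[[0,0,0.5],[0,0,0.5],[0,0,0.5],[0,0,0.5],[0,0,0]]' --xyz '[[0.002,-0.083,0],[0.002,-0.083,0],[0.002,-0.083,0],[0.002,-0.083,0],[0,0,0]]' --claw '[30,30,30,30,30]'

```text
time_s: 7.3
position: [0.4536, -0.2449, 0.069]
tool_rot: [[0.659, 0.752, 0.0], [0.752, -0.659, -0.0], [-0.0, 0.0, -1.0]]
ft_force: [-0.6, 0.1, -0.3]
grip_width: 0.0303
gripper_force: 0.0
```

```bash
python3 - <<'E'
from h import *
im,d,w=cloud("wrist","w3.png")
E
```

```text
(no output)
```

View pics/w3.png

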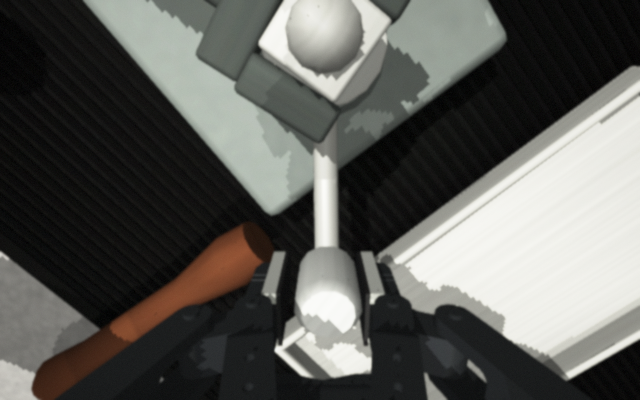

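Emit:
arm_command --turn '[[0,0,0.5],[0,0,0.5],[0,0,0.5],[0,0,0.5],[0,0,0]]' --xyz '[[0.002,-0.083,0],[0.002,-0.083,0],[0.002,-0.083,0],[0.002,-0.083,0],[0,0,0]]' --claw '[30,30,30,30,30]'

```text
time_s: 7.85
position: [0.4422, -0.2328, 0.0689]
tool_rot: [[0.78, 0.626, -0.0], [0.626, -0.78, 0.0], [-0.0, -0.0, -1.0]]
ft_force: [-0.7, -0.6, 0.8]
grip_width: 0.0301
gripper_force: 0.0
```

Emit:
arm_command --turn '[[0,0,0.5],[0,0,0.5],[0,0,0.5],[0,0,0]]' --xyz '[[0.002,-0.083,0],[0.002,-0.083,0],[0.002,-0.083,0],[0,0,0]]' --claw '[30,30,30,30]'

```text
time_s: 8.25
position: [0.4373, -0.2251, 0.0691]
tool_rot: [[0.855, 0.519, 0.005], [0.519, -0.855, -0.005], [0.002, 0.007, -1.0]]
ft_force: [10.0, -11.1, -9.9]
grip_width: 0.0305
gripper_force: 6.6
```

Emit:
arm_command --turn '[[0,0,0.15],[0,0,0.15],[0,0,0],[0,0,0]]' --xyz '[[0,-0.03,0],[0,-0.03,0],[0,0,0],[0,0,0]]' --claw '[30,30,30,30]'

```text
time_s: 8.65
position: [0.437, -0.224, 0.0692]
tool_rot: [[0.868, 0.497, 0.008], [0.497, -0.868, -0.008], [0.003, 0.01, -1.0]]
ft_force: [13.3, -14.4, -13.1]
grip_width: 0.0302
gripper_force: 9.9
```

```bash
python3 - <<'E'
from h import *
go([.4965,-.11,.2],107)
im,d,w=cloud("wrist","w4.png")
E
```

```text
t 8.65 pos [ 0.437  -0.224   0.0692] F [ 13.3 -14.4 -13.1] w 0.030209721956684192
 shift/50mm in current axes [ 2.174 -1.36  -2.624]  in target axes [ 1.833  1.805 -2.616]
 turn/5deg [  0.124   0.053 -15.443]
```

View pics/w4.png

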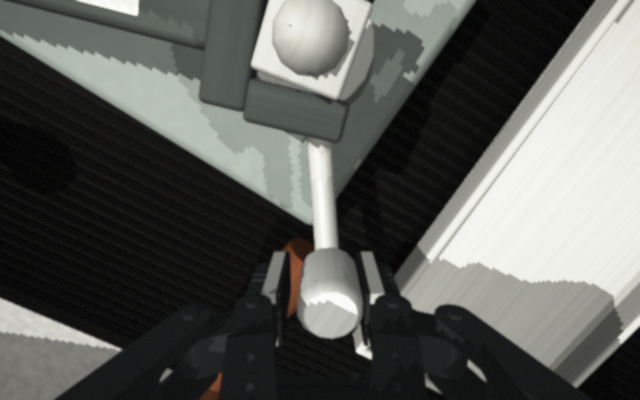

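Emit:
arm_command --turn '[[0,0,0],[0,0,0],[0,0,0],[0,0,0],[0,0,0],[0,0,0],[0,0,0],[0,0,0],[0,0,0]]' --xyz '[[0,0.04,0],[0,0.03,0],[0,0,0],[0,0,-0.2],[0,0,-0.5],[0,0,-0.6],[0,0,-0.6],[0,0,-0.6],[0,0,0]]' --claw '[50,50,50,50,50,50,50,50,50]'

```text
time_s: 9.6
position: [0.4363, -0.2237, 0.1981]
tool_rot: [[0.869, 0.495, 0.006], [0.496, -0.869, -0.005], [0.003, 0.007, -1.0]]
ft_force: [-1.0, -0.3, -0.6]
grip_width: 0.0499
gripper_force: 0.0
```

Emit:
arm_command --turn '[[0,0,-0.6],[0,0,-1],[0,0,-1],[0,0,-1],[0,0,-1],[0,0,-1],[0,0,-1],[0,0,-1],[0,0,-1],[0,0,-1],[0,0,-1],[0,0,-1]]' --xyz '[[0,0,0],[0,0,0],[0,0,0],[0,0,0],[0,0,0],[0,0,0],[0,0,0],[0,0,0],[0,0,0],[0,0,0],[0,0,0],[0,0,0]]' --claw '[50,50,50,50,50,50,50,50,50,50,50,50]'

```text
time_s: 10.8
position: [0.4349, -0.2226, 0.1937]
tool_rot: [[0.037, 0.999, -0.001], [0.999, -0.037, 0.001], [0.001, -0.001, -1.0]]
ft_force: [-0.0, 0.3, -0.6]
grip_width: 0.0502
gripper_force: 0.0
```

Emit:
arm_command --turn '[[0,0,-1],[0,0,-1],[0,0,-1],[0,0,-0.5],[0,0,0],[0,0,0],[0,0,0],[0,0,0],[0,0,0]]' --xyz '[[0,0,0],[0,0,0],[0,0,0],[0,0,0],[0.3,0.4,0],[0.4,0.5,0],[0.3,0.5,0],[0.3,0.3,0],[0,0,0]]' --claw '[50,50,50,50,50,50,50,50,50]'

```text
time_s: 11.7
position: [0.5007, -0.136, 0.1936]
tool_rot: [[-0.265, 0.964, -0.001], [0.964, 0.265, 0.001], [0.001, -0.0, -1.0]]
ft_force: [-0.0, -0.7, -1.1]
grip_width: 0.0501
gripper_force: 0.0
```

```bash
python3 - <<'E'
from h import *
go([.4965,-.11,.064],107)
im,d,w=cloud("wrist","w5.png"); np.save("w5.npy",w)
E
```

```text
t 11.7 pos [ 0.5007 -0.136   0.1936] F [-0.  -0.7 -1.1] w 0.05010509100677319
 shift/50mm in current axes [0.521 0.058 2.592]  in target axes [0.522 0.072 2.591]
 turn/5deg [-0.005 -0.012 -0.331]
```

View pics/w5.png

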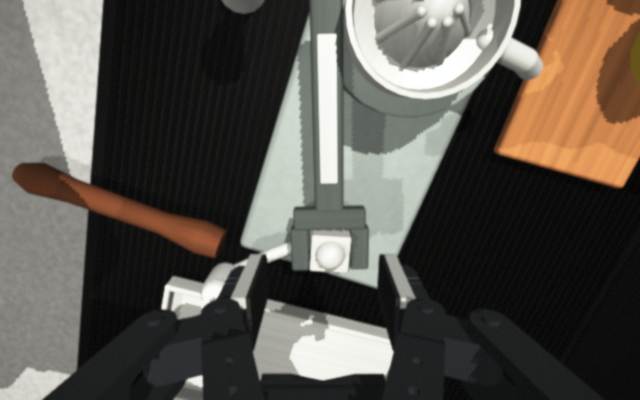

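```bash
python3 - <<'E'
from h import *
w=np.load("w5.npy")
for v in range(5,215,25):
    r=w[v,280:350]; m=(abs(r[:,2]-.089)<.004); u=np.where(m)[0]+280
    if len(u): P=w[v,u]; print(v,u.min(),u.max(),np.round(P.mean(0),4),np.round(np.linalg.norm((P[-1]-P[0])[:2]),4))
s=ray("wrist",330,254,.106);print(s, w[253,330])
E
```

```text
5 309 342 [ 0.468  -0.009   0.0885] 0.0213
30 310 344 [ 0.4729 -0.0227  0.0887] 0.0224
55 311 343 [ 0.4769 -0.0372  0.089 ] 0.0214
80 312 343 [ 0.4815 -0.0522  0.0886] 0.0213
105 312 343 [ 0.4858 -0.068   0.089 ] 0.0218
130 313 343 [ 0.4908 -0.0843  0.0891] 0.0214
155 314 343 [ 0.4959 -0.1013  0.0891] 0.0212
180 314 343 [ 0.501  -0.1192  0.089 ] 0.0217
205 315 343 [ 0.5065 -0.1379  0.0888] 0.0213
[ 0.51519231 -0.17029442  0.106     ] [ 0.51575035 -0.16896582  0.10456762]
```

Emit:
arm_command --turn '[[0,0,-0.27],[0,0,0],[0,0,0],[0,0,0],[0,0,0],[0,0,0],[0,0,0],[0,0,0],[0,0,0]]' --xyz '[[0,0,0],[0.3,0.03,0.3],[0.3,0.04,0.4],[0,0,0.5],[0,0,0.5],[0,0,0.4],[0,0,0.3],[0,0,0.2],[0,0,0]]' --claw '[50,50,50,50,50,50,50,50,50]'

```text
time_s: 12.65
position: [0.4944, -0.1088, 0.063]
tool_rot: [[-0.284, 0.959, -0.002], [0.959, 0.284, 0.001], [0.001, -0.002, -1.0]]
ft_force: [-0.4, -0.0, -0.1]
grip_width: 0.05
gripper_force: 0.0
```

Emit:
arm_command --turn '[[0,0,0],[0,0,0],[0,0,0],[0,0,0],[0,0,0],[0,0,0],[0,0,0]]' --xyz '[[0,0,0],[0,0,0],[0,0,0],[0,0,0],[0,0,0],[0,0,0],[0,0,0]]' --claw '[10,10,10,10,10,10,10]' --squeeze 60

```text
time_s: 13.35
position: [0.4961, -0.1085, 0.065]
tool_rot: [[-0.285, 0.959, 0.003], [0.959, 0.285, -0.001], [-0.002, 0.003, -1.0]]
ft_force: [2.2, 2.3, 6.1]
grip_width: 0.021
gripper_force: 59.7
```

Emit:
arm_command --turn '[[0,0,0],[0,0,0],[0,0,0],[0,0,0],[0,0,0],[0,0,0],[0,0,0],[0,0,0],[0,0,0],[0,0,0],[0,0,0]]' --xyz '[[0,0,-0.05],[0,0,-0.1],[0,0,-0.15],[0,0,-0.2],[0,0,-0.2],[0,0,-0.3],[0,0,-0.4],[0,0,-0.5],[0,0,-0.5],[0,0,-0.3],[0,0,0]]' --claw '[10,10,10,10,10,10,10,10,10,10,10]'

```text
time_s: 14.45
position: [0.4953, -0.1086, 0.2007]
tool_rot: [[-0.284, 0.959, 0.003], [0.959, 0.284, -0.002], [-0.002, 0.002, -1.0]]
ft_force: [0.1, 0.2, -4.1]
grip_width: 0.0212
gripper_force: 59.7
```

```bash
python3 - <<'E'
from h import *
go([.52,-.363,.2],180)
im,d,w=cloud("top","t6.png")
im2,_,_=cloud("wrist","w6.png")
cv2.imwrite("pics/v6.png",np.vstack([cv2.resize(im[150:270,240:460],(660,360)),cv2.resize(im2,(360,225))] if 0 else [cv2.resize(im[150:270,240:460],(550,300)),cv2.resize(im2,(550,300))]))
E
```

```text
t 14.45 pos [ 0.4953 -0.1086  0.2007] F [ 0.1  0.2 -4.1] w 0.021177192681778843
 shift/50mm in current axes [-5.019 -0.971  0.024]  in target axes [-0.494 -5.088  0.014]
 turn/5deg [ 4.0000e-03  3.9000e-02 -1.4701e+01]
```

View pics/v6.png

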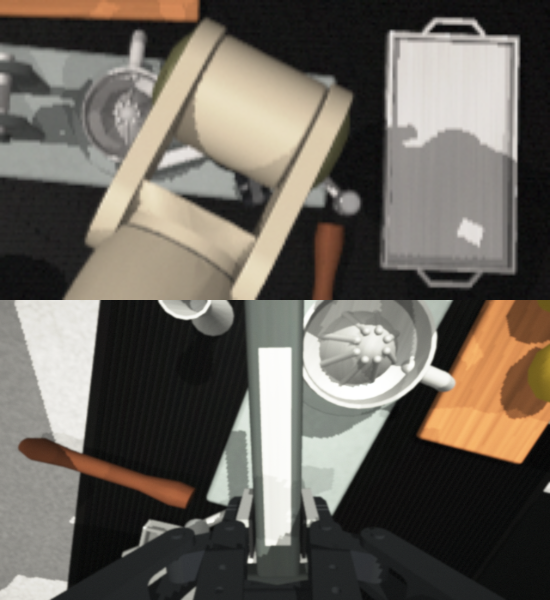

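Emit:
arm_command --turn '[[0,0,0],[0,0,0],[0,0,0],[0,0,0],[0,0,0],[0,0,0],[0,0,0],[0,0,0],[0,0,0],[0,0,0],[0,0,0],[0,0,0]]' --xyz '[[-0.2,-0.04,0],[-0.4,-0.08,0],[-0.5,-0.1,0],[-0.6,-0.1,0],[-0.6,-0.1,0],[-0.6,-0.1,0],[-0.6,-0.1,0],[-0.5,-0.1,0],[-0.5,-0.1,0],[-0.3,-0.1,0],[-0.2,-0.05,0],[0,0,0]]' --claw '[10,10,10,10,10,10,10,10,10,10,10,10]'

```text
time_s: 15.75
position: [0.5193, -0.3627, 0.1981]
tool_rot: [[-0.283, 0.959, -0.001], [0.959, 0.283, 0.001], [0.001, -0.001, -1.0]]
ft_force: [0.3, 0.3, -4.3]
grip_width: 0.0207
gripper_force: 59.6
```

Emit:
arm_command --turn '[[0,0,-0.5],[0,0,-1],[0,0,-1],[0,0,-1],[0,0,-1],[0,0,-1],[0,0,-1],[0,0,-1],[0,0,-1],[0,0,-1],[0,0,-1],[0,0,-1]]' --xyz '[[0,0,0],[0,0,0],[0,0,0],[0,0,0],[0,0,0],[0,0,0],[0,0,0],[0,0,0],[0,0,0],[0,0,0],[0,0,0],[0,0,0]]' --claw '[10,10,10,10,10,10,10,10,10,10,10,10]'

```text
time_s: 16.95
position: [0.5197, -0.3605, 0.1989]
tool_rot: [[-0.963, 0.271, -0.0], [0.271, 0.963, 0.001], [0.0, 0.0, -1.0]]
ft_force: [0.1, 0.7, -5.2]
grip_width: 0.0211
gripper_force: 59.5
```

Emit:
arm_command --turn '[[0,0,-1],[0,0,-1],[0,0,-0.8],[0,0,-0.4],[0,0,0],[0,0,0]]' --xyz '[[0,0,0],[0,0,0],[0,0,0],[0,0,0],[0,0,0],[0,0,0]]' --claw '[10,10,10,10,10,10]'

```text
time_s: 17.55
position: [0.5197, -0.3611, 0.1989]
tool_rot: [[-1.0, 0.0, -0.0], [0.0, 1.0, 0.0], [0.0, 0.0, -1.0]]
ft_force: [-0.3, 0.3, -4.6]
grip_width: 0.0206
gripper_force: 59.6
```

```bash
python3 - <<'E'
from h import *
go([.52,-.363,.003],180)
im,d,w=cloud("top","t7.png")
im2,_,w2=cloud("wrist","w7.png")
for v in range(5,280,40):
    r=w2[v,280:365]; m=r[:,2]>.15; 
    if m.any(): print(v,np.round(r[m].mean(0),4),m.sum())
cv2.imwrite("pics/v7.png",np.vstack([cv2.resize(im[150:270,240:460],(550,300)),cv2.resize(im2,(550,300))]))
E
```

```text
t 17.55 pos [ 0.5197 -0.3611  0.1989] F [-0.3  0.3 -4.6] w 0.020569721960413966
 shift/50mm in current axes [-0.006 -0.04   3.918]  in target axes [-0.006 -0.039  3.918]
 turn/5deg [ 0.003 -0.001 -0.002]
5 [ 0.4167 -0.3625  0.2227] 70
45 [ 0.428  -0.3624  0.2226] 67
85 [ 0.44   -0.3622  0.2228] 66
125 [ 0.4525 -0.3622  0.2266] 64
165 [ 0.4666 -0.3618  0.2229] 61
205 [ 0.4814 -0.3618  0.2228] 59
245 [ 0.4973 -0.3615  0.2228] 57
```

View pics/v7.png

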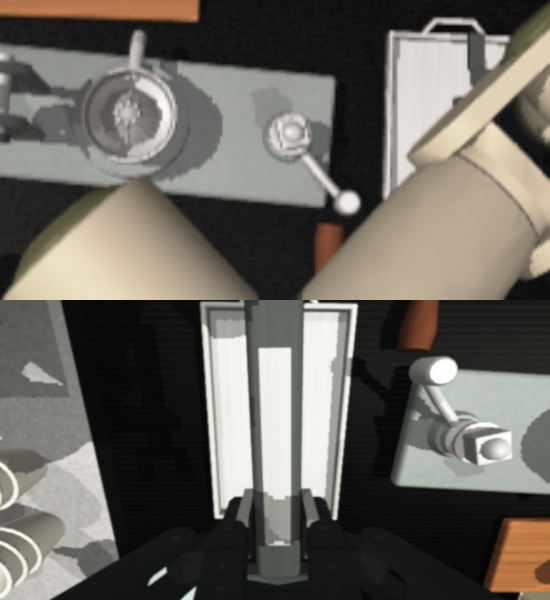

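Emit:
arm_command --turn '[[0,0,0],[0,0,0],[0,0,0],[0,0,0],[0,0,0],[0,0,0],[0,0,0],[0,0,0],[0,0,0],[0,0,0],[0,0,0],[0,0,0]]' --xyz '[[0,0,0.2],[0,0,0.4],[0,0,0.5],[0,0,0.5],[0,0,0.5],[0,0,0.5],[0,0,0.4],[0,0,0.3],[0,0,0.2],[0,0,0.1],[0,0,0.1],[0,0,0]]' --claw '[10,10,10,10,10,10,10,10,10,10,10,10]'

```text
time_s: 18.85
position: [0.5196, -0.3618, 0.0137]
tool_rot: [[-1.0, -0.0, -0.0], [-0.0, 1.0, 0.0], [0.0, 0.0, -1.0]]
ft_force: [0.5, 0.4, -3.5]
grip_width: 0.0208
gripper_force: 59.6
```

Emit:
arm_command --turn '[[0,0,0],[0,0,0],[0,0,0],[0,0,0]]' --xyz '[[0,0,0.03],[0,0,0.03],[0,0,0],[0,0,0]]' --claw '[10,10,10,10]'

```text
time_s: 19.25
position: [0.5197, -0.3619, 0.011]
tool_rot: [[-1.0, -0.0, 0.0], [-0.0, 1.0, -0.0], [-0.0, -0.0, -1.0]]
ft_force: [0.1, 0.0, -5.4]
grip_width: 0.0207
gripper_force: 59.6
```

Emit:
arm_command --turn '[[0,0,0],[0,0,0],[0,0,0],[0,0,0],[0,0,0],[0,0,0],[0,0,0],[0,0,0],[0,0,0],[0,0,0]]' --xyz '[[0,0,0],[0,0,0],[0,0,0],[0,0,0],[0,0,0],[0,0,-0.1],[0,0,-0.3],[0,0,-0.6],[0,0,-0.8],[0,0,-0.8]]' --claw '[45,45,45,45,45,45,45,45,45,45]'

```text
time_s: 20.25
position: [0.5194, -0.3616, 0.1425]
tool_rot: [[-1.0, -0.0, -0.0], [-0.0, 1.0, 0.0], [0.0, 0.0, -1.0]]
ft_force: [0.7, -0.6, -0.4]
grip_width: 0.0451
gripper_force: 0.0
```

```bash
python3 - <<'E'
from h import *
go([.52,-.363,.2],180)
im,d,w=cloud("scene","s8.png")
im2,_,w2=cloud("wrist","w8.png")
for v in range(5,280,30):
    print(v,np.round(w2[v,325],4))
cv2.imwrite("pics/v8.png",np.vstack([cv2.resize(im[130:260,150:450],(600,260)),cv2.resize(im2,(528,330))[:, :].copy() if 0 else cv2.resize(im2,(600,330))]))
E
```

```text
t 20.25 pos [ 0.5194 -0.3616  0.1425] F [ 0.7 -0.6 -0.4] w 0.04514748484321995
 shift/50mm in current axes [-0.012 -0.028 -1.151]  in target axes [-0.012 -0.028 -1.151]
 turn/5deg [ 0.004 -0.004  0.001]
5 [ 0.3846 -0.3629  0.0106]
35 [ 0.406  -0.3628  0.0226]
65 [ 0.4258 -0.3628  0.0215]
95 [ 0.4468 -0.3627  0.023 ]
125 [ 0.4688 -0.3627  0.0228]
155 [ 0.4921 -0.3626  0.0225]
185 [ 0.5167 -0.3626  0.0221]
215 [ 0.5425 -0.3625  0.0226]
245 [ 0.5698 -0.3624  0.023 ]
275 [ 0.6062 -0.3624  0.0104]
```

View pics/v8.png

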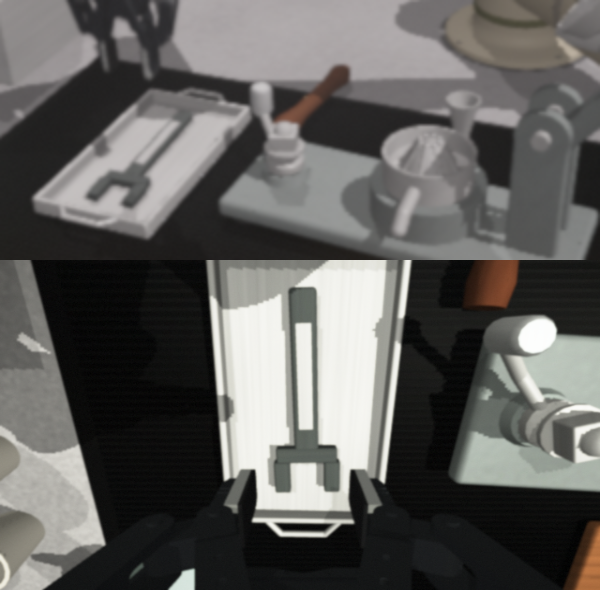

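```bash
python3 -c "
from rig import env
print(env.close_job())"
```

```text
the job is handed in; nothing more can be done
None
```

I swung the jam nut clockwise to its solid stop with the spanner still on the screw, then laid the spanner flat inside the tray. The coupe glass and jigger were never touched. I handed the job in at about 20 s; the result wasn't reported back.

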